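# Angle the suspension link past the post into its bench bay

### The job

Push the loose aluminium suspension link into the blue bay until it lies against the bay's back fence along its whole length. The yellow post blocks the straight way in, so push the end on the post's side in past the post first, while the other end is still outside, and then push the other end in. Only push it along the bench with the fingers: do not lift or tip it, and leave the socket and the jar where they are.

Things in the scene. Friction and masses are not known exactly. Their poses are not given: they have to be found in the camera images.
- link_mid (a point): Centre of the link, half-way up (14 mm): a straight flat aluminium bar with half-round ends and a dark rubber bush in each, 260 mm long overall, 32 mm wide, 28 mm high, 0.4 to 0.85 kg, lying loose on the bench between robot and bay. Its y axis runs along its length towards end A; z is up.
- end_a (a point): Centre of the link's rounded end A (the left end, +y, at the start), 114 mm from the middle, half-way up; the end's outline is a 16 mm radius about this point. Axes as the link's.
- end_b (a point): Centre of the link's rounded end B (the right end, -y, at the start), 114 mm from the middle the other way, half-way up; 16 mm radius about this point. Axes as the link's.
- bay: Blue steel bay fixed to the bench, open towards the robot, floor level with the bench (flat black strip). Origin at bench height; x points into the bay, y left along it. Back fence: inner face at x = +35 mm, 8 mm thick, 40 mm high, low foot behind to x = +71. End cheeks: inner faces at y = +180 and -180 mm, 8 mm thick, from x = -25 to +35, 40 mm high.
- post: Yellow round steel post fixed to the bench, 24 mm in diameter, 50 mm high; origin at the centre of its foot. In the bay's frame it stands at x = -37 mm (72 mm before the fence) and y = +80 mm or -80 mm. On the other side there is only a flat hole cover, no obstacle. The gap from the post to the far cheek is shorter than the link.
- socket: Bystander: black impact socket standing on end, 34 mm in diameter, 52 mm high, loose; origin at the centre of its underside.
- jar: Bystander: grease jar with a red cap, 60 mm in diameter, 65 mm high, loose; origin at the centre of its underside.
Mind the look-alikes: they are no part of the job. Several things look just like the post: the one meant starts farthest to the robot's right.

How it is judged:
By the outcome, as a careful person would: the job done as asked, in the order asked, and still so for the second after the job is handed in, with the robot touching nothing.
It also fails if it takes over 61 s, if anything falls off the work surface, if the arm or the gripper's body presses on something with over 40 N, if the wrist force passes 120 N, or if a joint passes its speed limit or range.

### The arm

A 6-joint arm with a two-finger parallel gripper is mounted at the origin on the work surface. World frame = base frame: x ahead of the robot, y to its left, z up, the work surface at z = 0. Lengths are in m, angles in rad, forces in N, time in s.
With the tool pointing down it reaches from about 0.425 to 0.95 m from the base axis. Payload 3.5 kg.
Tool frame: the origin (TCP) lies on the centre line of the jaws, within the pads' length; the fingertips stand 8 mm ahead of it and the grasp point (between the pads) lies 11 mm behind it; z points along the fingers, y is the line along which they close (so a half turn about z gives the same grasp; the last joint's range is limited). The gripper opens to 85 mm and grips with 20 to 120 N. Pads are 22 mm wide; open, the fingers measure 114 mm over their backs; the gripper's body (76 mm by 85 mm) begins 54 mm behind the grasp point. The pads swing forward as they close: fully open they stand 13 mm farther back than shut.
Start: joints at [1.186, 0.286, 1.577, -0, 1.279, -0.15], TCP at [0.157, 0.656, 0.239] pointing down, gripper open.
Joint ranges: [-2.77, 2.77], [-0.9, 2.22], [0.21, 2.48], [-1.53, 4.67], [0.24, 2.81], [-2.84, 2.84]. Speed limits (rad/s): [2.79, 2.79, 3.14, 3.14, 3.14, 3.14].

### API

Orientations are given as a unit quaternion [x, y, z, w].
In Python, from plant import ctrl gives the robot as it stands. The module is installed in compiled form; this text tells all that it offers.
- The arm moves only by the tool send_rows, never from a script. Its argument "steps" is a list of rows, each a list of 5 numbers: the shift along the tool's x, y, z in m, then the turn about the tool's z in degrees, then the opening, from -1 (shut) to 1 (fully open). A call has 1 to 12 rows; each row is the pose to reach, as a shift and turn from the pose commanded when the call began, along the tool's axes at that moment; what a row does not reach only later rows make up. A row lasts 1/10 s, in which the tool goes at most 50 mm and 8.59 degrees, less where a joint would pass 70% of its speed; a pose out of reach is approached as far as the arm can. A call with a gripper value outside its range is refused whole. The fingers move at their own pace and stop on an object; "squeeze" is the grip in N (left out, the last holds). Time passes only in rows, so rows that repeat a pose let the fingers close. It gives the time, the measured TCP pose, the force, the opening and the grip force at its end, in the units of the state.
- ctrl.get_state(): the state, without advancing time (a new reading comes with each control period).
- ctrl.read_camera(name): name is "side" or "top"; returns the picture (384x512x3 uint8, red, green, blue); there is no depth.
- ctrl.calibration(name): a dict with "intrinsics" (3x3 intrinsics, pixels), "k1" (the pictures are not rectified: a ray, as slopes to the right and down, at radius r is drawn at 1 + k1 r^2 times it, then the intrinsics apply), "extrinsics" (4x4, takes a point from world to camera coordinates). Camera axes: x right, y up, looking along -z (the intrinsics and any distortion apply to the point x, -y, -z); pixel columns grow to the right and rows downward; lengths in m; the calibration is good to about 2 mm. A picture is of the moment at which its call begins. calibration takes no time and is no camera call.
- ctrl.sign_off(): hands the job in; it is judged then, once.
The state is a dict: "time": time; "qpos": joint angles; "dq": joint speeds; "joint_efforts": joint torques, N m; "eef_pos": TCP position; "tcp_rot": TCP orientation; "contact_force": force on the tool from outside, world axes, zero at the start; "wrist_torque": the same for the moment, N m; "opening": opening from 0.0 (shut) to 1.0 (fully open); "finger_force": force on a finger pad.
Only numpy, scipy, OpenCV 4.12 (cv2) and the standard library are available. Lean on these libraries where they do the work, as an engineer would, in place of code of your own. Each camera call takes 0.05 s, during which the arm holds its last target. There are 200 camera calls.

## Working session

There is one attempt and no reset: what is moved stays moved. The work goes in short steps, Python scripts to look and compute and a tool call to move; the robot and the scene stay as the last step left them, time stands still between calls to the robot, and variables do not carry over. Pictures are saved under pics/ and viewed, at most 10 in all, crops included, and the job is handed in when it is done.

Besides the shell and the picture viewer there is one more tool, called as name(argument=value, ...), one argument or row to a line, values as JSON. send_rows: Moves the arm, as the interface text tells. Its arguments: {"type":"object","properties":{"steps":{"type":"array","items":{"type":"array","items":{"type":"number"}}},"squeeze":{"type":"number"}},"required":["steps"]}

```bash
mkdir -p pics
cat > h.py <<'E'
import numpy as np, cv2
from plant import ctrl
def snap(n,f=None):
    im=np.ascontiguousarray(ctrl.read_camera(n)[:,:,::-1])
    if f: cv2.imwrite('pics/'+f,im)
    return im
def ray(n,uv):
    c=ctrl.calibration(n);K=np.array(c['intrinsics']);E=np.array(c['extrinsics'])
    uv=np.atleast_2d(np.array(uv,float))
    d=np.c_[(uv[:,0]-K[0,2])/K[0,0],(uv[:,1]-K[1,2])/K[1,1]]
    s=d.copy()
    for _ in range(20): s=d/(1+c['k1']*(s**2).sum(1,keepdims=True))
    v=np.c_[s[:,0],-s[:,1],-np.ones(len(s))]
    R=E[:3,:3]; return -R.T@E[:3,3], v@R
def plane(n,uv,z):
    o,v=ray(n,uv); return o+v*((z-o[2])/v[:,2])[:,None]
E
python3 - <<'E'
from h import *
a=snap('top','t0.png');b=snap('side','s0.png')
s=ctrl.get_state();print(s)
for n in('top','side'):
    print(n,ray(n,[[256,192]]))
E
```

```text
{'time': 0.1, 'qpos': array([ 1.18599744e+00,  2.87077892e-01,  1.57803714e+00,  6.85149402e-06,
        1.27859658e+00, -1.49999621e-01]), 'dq': array([-1.02980933e-03, -8.07333631e-05, -4.21328666e-03,  9.74893697e-04,
       -3.08758156e-04,  5.98327267e-04]), 'joint_efforts': array([ 4.98588124e-04, -4.07295227e+01, -2.93699241e+01, -1.63030868e-04,
        3.37760794e-03,  3.78461593e-06]), 'eef_pos': array([0.15678722, 0.6559442 , 0.23808139]), 'tcp_rot': array([ 1.17131058e-01,  9.93115901e-01, -1.02096278e-03, -2.83103496e-04]), 'contact_force': array([ 1.57130636,  0.19445949, -0.51096366]), 'wrist_torque': array([ 0.01268746, -0.02997265,  0.06201824]), 'finger_force': 0.0, 'opening': 1.0017174881994038}
top (array([0.40116226, 0.02356355, 1.35063198]), array([[ 0.13626187, -0.04159126, -0.99001786]]))
side (array([ 0.05105862, -0.65396807,  0.56354496]), array([[ 0.5244223 ,  0.67528777, -0.51872629]]))
```

View pics/t0.png

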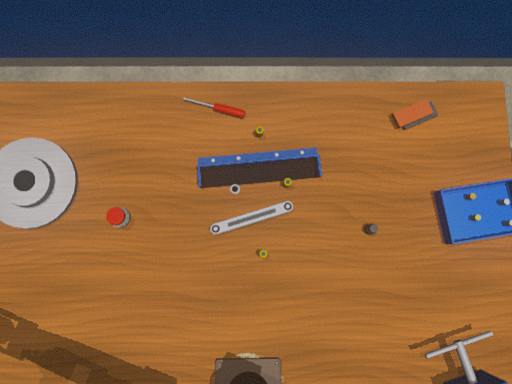

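View pics/s0.png

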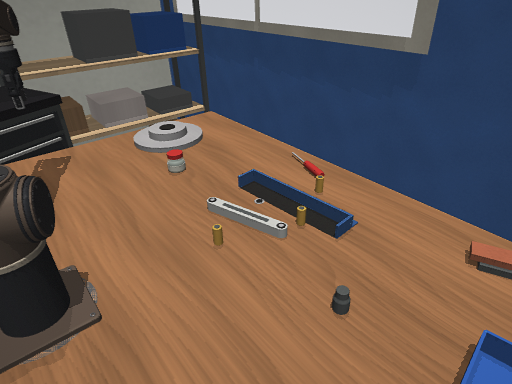

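The top view shows three posts: (259,131) behind the bay, (287,183) at the bay mouth and (263,254) on the robot's side. The one at (287,183) is farthest right, and it's the only one in front of the bay opposite the hole cover at (235,189). The small yellow tips in the right tray (472,196) and (478,217) are too small to be posts. The link bushes are at (215,229) and (288,206), the jar at (119,217) and the socket at (371,229). I'll confirm the post in an enlarged crop and measure.

Run:
```python
from h import *
im=cv2.imread('pics/t0.png')
cv2.imwrite('pics/c0.png',cv2.resize(im[120:270,185:335],None,fx=4,fy=4,interpolation=cv2.INTER_CUBIC))
hsv=cv2.cvtColor(im,cv2.COLOR_BGR2HSV)
print('posts/tray things')
m=cv2.inRange(hsv,(22,120,60),(38,255,255))
n,_,st,c=cv2.connectedComponentsWithStats(m)
for i in range(1,n):
    if st[i,4]>8: print(c[i],st[i],plane('top',[c[i]],.05))
print('link bush',plane('top',[[215,229],[288,206]],.028))
print('bay top corners TL TR',plane('top',[[198,166],[317,155]],.04))
print('jar/socket',plane('top',[[116,216],[371,228]],.06))
```

```text
posts/tray things
[258.89189189 130.10810811] [255 126   9   9  37] [[ 0.77110612 -0.04258315  0.05      ]]
[287.15217391 181.5       ] [283 178   9   8  46] [[ 0.61128512 -0.12528107  0.05      ]]
[472.16666667 195.66666667] [470 194   5   4  18] [[ 0.5635704  -0.68670968  0.05      ]]
[477.25 217.25] [475 216   5   4  12] [[ 0.49799038 -0.69646963  0.05      ]]
[262.52380952 253.23809524] [259 250   8   8  42] [[ 0.39886743 -0.04769586  0.05      ]]
link bush [[ 0.47228806  0.0925064   0.028     ]
 [ 0.53955445 -0.12852652  0.028     ]]
bay top corners TL TR [[ 0.66254647  0.14336295  0.04      ]
 [ 0.69447871 -0.22017786  0.04      ]]
jar/socket [[ 0.51131679  0.37981269  0.06      ]
 [ 0.46871924 -0.36900355  0.06      ]]
```

View pics/c0.png

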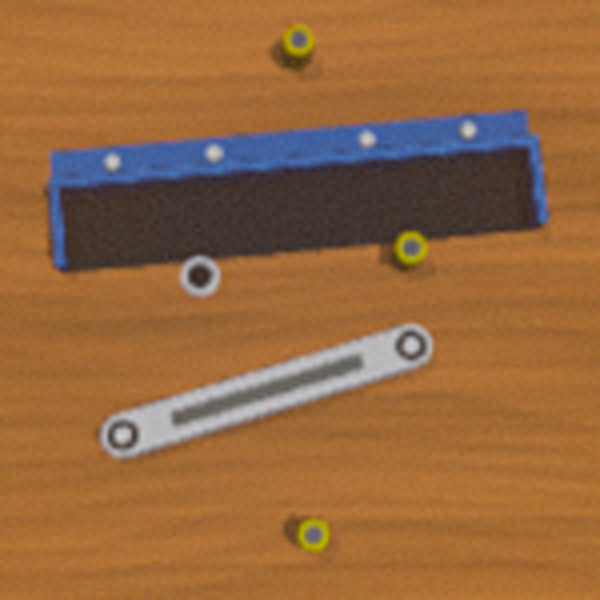

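The crop confirms it: the post stands at crop (410,248), at the bay's mouth on the right (end B) side. The cover is at (200,276), and the bushes are B (411,345) and A (122,435). Next I'll work out poses in the bay frame and the moves.

```bash
cat >> h.py <<'E'
def crop(p): return (np.atleast_2d(np.array(p,float))+.5)/4-.5+[185,120]
P=plane('top',crop([[411,248]]),.05)[0,:2]
H=plane('top',crop([[200,276]]),0)[0,:2]
yb=(H-P)/np.linalg.norm(H-P)
F=plane('top',crop([[57,187],[530,148]]),.04)[:,:2]
yf=(F[0]-F[1])/np.linalg.norm(F[0]-F[1])
yb=yf; xb=np.array([yb[1],-yb[0]])
O=(P+H)/2+.037*xb
def tobay(p): p=np.atleast_2d(p)[:,:2]-O; return np.c_[p@xb,p@yb]*1000
def tow(b): b=np.atleast_2d(b)/1000; return O+b[:,:1]*xb+b[:,1:]*yb
def togo(p,yaw):
    "shift in tool axes and turn (deg) to world TCP p (3) with tool y at yaw deg"
    from scipy.spatial.transform import Rotation as R
    s=ctrl.get_state(); r=R.from_quat(s['tcp_rot']).as_matrix()
    cy=np.degrees(np.arctan2(-r[0,1],r[1,1]))
    return np.round(r.T@(np.array(p)-s['eef_pos'])*1000,1), round(-(yaw-cy),1)
E
python3 - <<'E'
from h import *
print('post',P,'hole',H,np.linalg.norm(H-P),'angles',[np.degrees(np.arctan2(-v[0],v[1])) for v in((H-P),yf)])
print('O',O,'fence corners bay',tobay(F),'post bay',tobay(P), tobay(H))
L=plane('top',crop([[122,435],[411,345]]),.028)[:,:2]
A,B=L; d=(A-B)/np.linalg.norm(A-B); yaw=np.degrees(np.arctan2(-d[0],d[1]))
print('A,B',A,B,tobay(L),'yaw',yaw,np.linalg.norm(A-B))
C=(A+B)/2; T=C-d*(.114+.016+.0145+.012)
print('pre push',T, togo([*T,.12],yaw))
E
```

```text
post [ 0.61089926 -0.12594362] hole [0.59817958 0.03311331] 0.15956471222014723 angles [np.float64(4.572176588383264), np.float64(4.436648744318301)]
O [ 0.64142854 -0.04355295] fence corners bay [[  34.13626644  182.16782673]
 [  34.13626644 -180.01110073]] post bay [[-36.81128242 -79.78213291]] [[-37.18871758  79.78213291]]
A,B [0.47415181 0.0921323 ] [ 0.53995237 -0.12663542] [[-156.27931186  148.21865468]
 [-107.59909051  -74.98364238]] yaw 16.74014074567213 0.22844918332505132
pre push [ 0.55212902 -0.16711924] (array([-576. , -708.3,  119.4]), np.float64(-30.2))
```

send_rows(
  steps=[
    [-0.417,-0.266,0,-15,-1],
    [-0.417,-0.266,0,-15,-1],
    [-0.417,-0.266,0,-15,-1],
    [-0.417,-0.266,0,-15,-1],
    [-0.417,-0.266,0,-15,-1],
    [-0.417,-0.266,0,-15,-1],
    [-0.576,-0.708,0.08,-30,-1],
    [-0.576,-0.708,0.08,-30,-1],
    [-0.576,-0.708,0.08,-30,-1],
    [-0.576,-0.708,0.08,-30,-1],
    [-0.576,-0.708,0.08,-30,-1],
    [-0.576,-0.708,0.08,-30,-1],
  ],
)

```text
time: 1.3
eef_pos: [0.4521, 0.1574, 0.2017]
tcp_rot: [-0.144, 0.99, 0.0, -0.0]
contact_force: [0.5, 0.4, -1.0]
opening: 0.003
finger_force: 0.0
```

Run:
```python
from h import *
print(togo([.552,-.167,.015],16.7),ctrl.get_state()['eef_pos'])
```

```text
(array([  -3.3, -339.5,  186.7]), np.float64(-0.1)) [0.45206335 0.15741726 0.2017233 ]
```

send_rows(
  steps=[
    [-0.003,-0.34,0,0,-1],
    [-0.003,-0.34,0,0,-1],
    [-0.003,-0.34,0,0,-1],
    [-0.003,-0.34,0,0,-1],
    [-0.003,-0.34,0,0,-1],
    [-0.003,-0.34,0,0,-1],
    [-0.003,-0.34,0,0,-1],
    [-0.003,-0.34,0.05,0,-1],
    [-0.003,-0.34,0.09,0,-1],
    [-0.003,-0.34,0.13,0,-1],
    [-0.003,-0.34,0.16,0,-1],
    [-0.003,-0.34,0.16,0,-1],
  ],
)

```text
time: 2.5
eef_pos: [0.5476, -0.1637, 0.0365]
tcp_rot: [-0.144, 0.99, 0.003, -0.005]
contact_force: [-0.4, 0.9, -0.6]
opening: 0.001
finger_force: 0.0
```

Run:
```python
from h import *
print(togo([.552,-.167,.015],16.7),ctrl.get_state()['eef_pos'])
```

```text
(array([-3.5, -4.6, 21.5]), np.float64(-0.2)) [ 0.54761334 -0.16373037  0.03654724]
```

send_rows(
  steps=[
    [0,0,0,0,-1],
    [0,0,0.01,0,-1],
    [0,0,0.024,0,-1],
    [0,0,0.024,0,-1],
    [0,0.004,0.024,0,-1],
    [0,0.008,0.024,0,-1],
    [0,0.012,0.024,0,-1],
    [0,0.016,0.024,0,-1],
    [0,0.02,0.024,0,-1],
    [0,0.02,0.024,0,-1],
  ],
)

```text
time: 3.5
eef_pos: [0.5466, -0.1465, 0.0187]
tcp_rot: [-0.144, 0.99, -0.0, 0.001]
contact_force: [0.8, -1.8, -0.5]
opening: 0.003
finger_force: 1.0
```

send_rows(
  steps=[
    [0,0.004,0,0,-1],
    [0,0.008,0,0,-1],
    [0,0.012,0,0,-1],
    [0,0.016,0,0,-1],
    [0,0.02,0,0,-1],
    [0,0.024,0,0,-1],
    [0,0.028,0,0,-1],
    [0,0.032,0,0,-1],
    [0,0.036,0,0,-1],
    [0,0.036,0,0,-1],
    [0,0.016,0,0,-1],
    [0,0.016,-0.06,0,-1],
  ],
)

```text
time: 4.7
eef_pos: [0.5353, -0.1297, 0.0588]
tcp_rot: [-0.143, 0.99, 0.006, -0.009]
contact_force: [-0.8, 0.1, -0.8]
opening: -0.001
finger_force: 0.0
```

Run:
```python
from h import *
im=snap('top','t1.png')
cv2.imwrite('pics/c1.png',cv2.resize(im[120:270,185:335],None,fx=4,fy=4,interpolation=cv2.INTER_CUBIC))
```

```text
(no output)
```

View pics/c1.png

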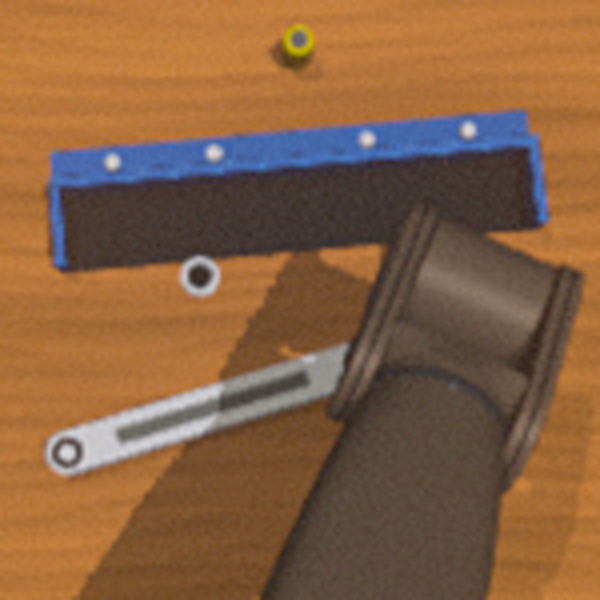

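The crop shows end A at (67,453) with its direction kept, so B is near (356,363): the axial shift went cleanly. Next I go behind the link's middle with the fingers open.

Run:
```python
from h import *
L=plane('top',crop([[67,453],[356,363]]),.028)[:,:2]
A,B=L; d=(A-B)/np.linalg.norm(A-B); yaw=np.degrees(np.arctan2(-d[0],d[1])); n=np.array([d[1],-d[0]])
C=(A+B)/2; T=C-n*(.016+.011+.015)
b=tobay([A,B,C]);print(b,yaw,T,'n,t of B from post',(B-P)@n,-(B-P)@d)
print(togo([*T,.1],yaw),togo([*T,.012],yaw))
```

```text
[[-166.06983426  190.16306899]
 [-117.60745514  -32.03305874]
 [-141.8386447    79.06500512]] 16.74053517945494 [0.45367871 0.01220536] n,t of B from post -0.06876520707773752 -0.06386972605130795
(array([ 44.7, 164.1, -27.7]), np.float64(-0.3)) (array([ 44.7, 164. ,  60.3]), np.float64(-0.3))
```

send_rows(
  steps=[
    [0,0,-0.03,0,-1],
    [0.02,0.02,-0.04,0,-1],
    [0.045,0.07,-0.04,0,1],
    [0.045,0.12,-0.04,0,1],
    [0.045,0.164,-0.04,0,1],
    [0.045,0.164,-0.04,0,1],
    [0.045,0.164,-0.03,0,1],
    [0.045,0.164,0,0,1],
    [0.045,0.164,0.03,0,1],
    [0.045,0.164,0.045,0,1],
    [0.045,0.164,0.055,0,1],
    [0.045,0.164,0.055,0,1],
  ],
)

```text
time: 5.95
eef_pos: [0.4509, 0.0124, 0.0115]
tcp_rot: [-0.143, 0.99, 0.001, -0.002]
contact_force: [0.1, 0.8, -0.1]
opening: 1.005
finger_force: 0.0
```

Run:
```python
from h import *
print(togo([.4537,.0122,.012],16.74),ctrl.get_state()['eef_pos'])
```

```text
(array([-2.6, -0.9, -0.5]), np.float64(-0.3)) [0.45094702 0.01236466 0.0114886 ]
```

send_rows(
  steps=[
    [-0.006,0,0,0,1],
    [-0.012,0,0,0,1],
    [-0.017,0,0,0,1],
    [-0.022,0,0,0,1],
    [-0.027,0,0,-0.5,1],
    [-0.032,0,0,-1,1],
    [-0.037,0,0,-1.5,1],
    [-0.042,0,0,-2,1],
    [-0.047,0,0,-2.5,1],
    [-0.052,0,0,-3,1],
    [-0.057,0,0,-3.5,1],
    [-0.062,0,0,-4,1],
  ],
)

```text
time: 7.15
eef_pos: [0.5095, 0.0307, 0.0136]
tcp_rot: [-0.179, 0.984, 0.0, -0.003]
contact_force: [-8.3, -2.9, 6.8]
opening: 1.0
finger_force: 4.4
```

Run:
```python
from h import *
im=snap('top','t2.png')
cv2.imwrite('pics/c2.png',cv2.resize(im[120:270,185:335],None,fx=4,fy=4,interpolation=cv2.INTER_CUBIC))
print(ctrl.get_state()['contact_force'])
```

```text
[-2.97078544 -0.09902099 -0.04021308]
```

View pics/c2.png

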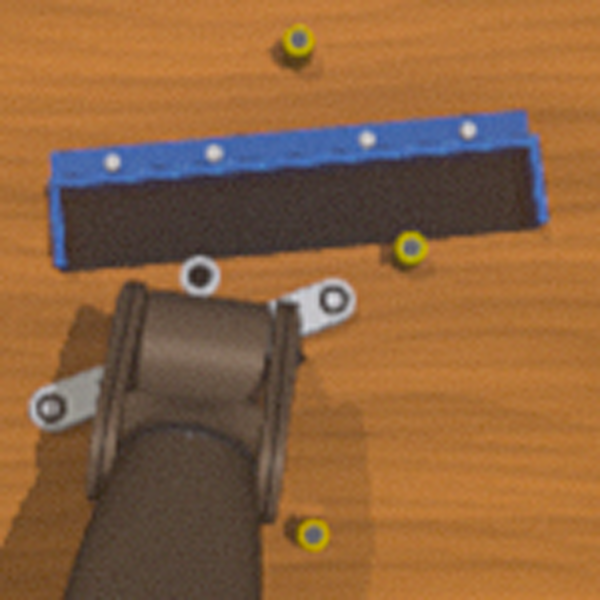

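The crop shows B at (334,299) and A at (50,407). The link follows the two fingers and B is well left of the post.

```bash
cat >> h.py <<'E'
def link(a,b):
    L=plane('top',crop([a,b]),.028)[:,:2]
    A,B=L; d=(A-B)/np.linalg.norm(A-B); yaw=np.degrees(np.arctan2(-d[0],d[1])); n=np.array([d[1],-d[0]])
    C=(A+B)/2
    print('A,B,C bay',tobay([A,B,C]).round(1).tolist(),'yaw',round(yaw,1),'B from post n,t mm',((B-P)@n*1000).round(1),(-(B-P)@d*1000).round(1))
    return A,B,C,d,n,yaw
E
python3 - <<'E'
from h import *
link([50,407],[334,299]); print(togo([*P,.012],20.9))
E
```

```text
A,B,C bay [[-130.7, 200.3], [-67.6, -20.1], [-99.1, 90.1]] yaw 20.4 B from post n,t mm -13.1 -65.9
(array([ -38.4, -182.1,    1.4]), np.float64(-0.3))
```

send_rows(
  steps=[
    [-0.005,0,0,0,1],
    [-0.01,0,0,0,1],
    [-0.015,0,0,0,1],
    [-0.02,0,0,0,1],
    [-0.025,0,0,0,1],
    [-0.03,0,0,0,1],
    [-0.035,0,0,0,1],
    [-0.04,0,0,0,1],
    [-0.045,0,0,0,1],
    [-0.05,0,0,0,1],
    [-0.054,0,0,0,1],
    [-0.054,0,0,0,1],
  ],
)

```text
time: 8.4
eef_pos: [0.561, 0.05, 0.0133]
tcp_rot: [-0.179, 0.984, 0.0, -0.002]
contact_force: [-4.5, -1.2, 3.5]
opening: 0.999
finger_force: 2.5
```

send_rows(
  steps=[
    [0.01,0,0,0,1],
    [0.02,0,0,0,1],
    [0.02,0,-0.03,0,1],
    [0.02,0,-0.07,0,-1],
    [0.02,0.05,-0.07,0,-1],
    [0.02,0.1,-0.07,0,-1],
    [0.02,0.14,-0.07,0,-1],
    [0.02,0.18,-0.07,0,-1],
    [0.02,0.18,-0.07,0,-1],
  ],
)

```text
time: 9.3
eef_pos: [0.4777, 0.2144, 0.0833]
tcp_rot: [-0.181, 0.984, 0.001, 0.0]
contact_force: [-0.6, -0.9, -0.2]
opening: 0.003
finger_force: 0.0
```

Run:
```python
from h import *
im=snap('top','t3.png')
cv2.imwrite('pics/c3.png',cv2.resize(im[120:270,185:335],None,fx=4,fy=4,interpolation=cv2.INTER_CUBIC))
```

```text
(no output)
```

View pics/c3.png

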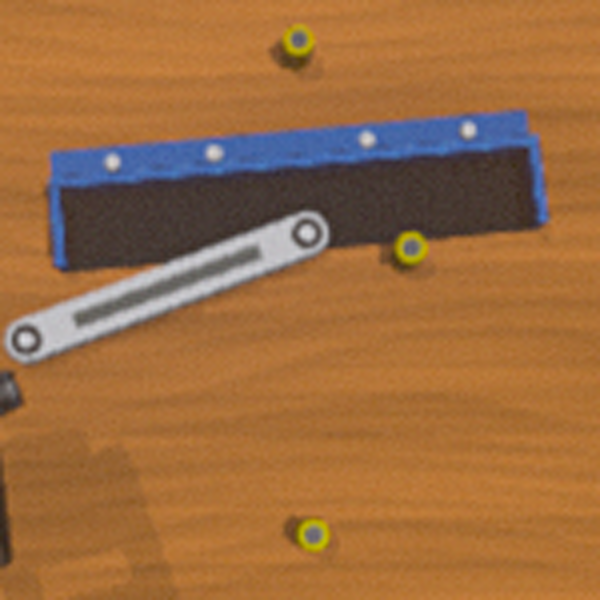

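The crop shows B (307,233) inside the bay mouth, A (26,340) outside, and the link clear of the post. Next I push end A along the link's axis.

Run:
```python
from h import *
A,B,C,d,n,yaw=link([26,340],[307,233])
T=A+d*(.016+.0145+.012)
print(T,yaw,togo([*T,.06],yaw),togo([*T,.015],yaw))
```

```text
A,B,C bay [[-78.7, 214.7], [-15.1, -4.3], [-46.9, 105.2]] yaw 20.6 B from post n,t mm 41.8 -66.4
[0.53137671 0.20423247] 20.6161338668046 (array([-46.2, -26.7,  23.4]), np.float64(0.2)) (array([-46.2, -26.7,  68.4]), np.float64(0.2))
```

send_rows(
  steps=[
    [-0.03,-0.01,0,0,-1],
    [-0.046,-0.02,0.01,0,-1],
    [-0.046,-0.025,0.03,0,-1],
    [-0.046,-0.025,0.05,0,-1],
    [-0.046,-0.025,0.066,0,-1],
    [-0.046,-0.025,0.066,0,-1],
    [-0.046,-0.029,0.066,0,-1],
    [-0.046,-0.033,0.066,0,-1],
    [-0.046,-0.037,0.066,0,-1],
    [-0.046,-0.041,0.066,0,-1],
    [-0.046,-0.045,0.066,0,-1],
    [-0.046,-0.049,0.066,0,-1],
  ],
)

```text
time: 10.55
eef_pos: [0.5405, 0.1828, 0.0185]
tcp_rot: [-0.178, 0.984, 0.001, 0.001]
contact_force: [-2.3, 5.6, 2.7]
opening: -0.0
finger_force: 3.1
```

send_rows(
  steps=[
    [0,-0.004,0,0,-1],
    [0,-0.008,0,0,-1],
    [0,-0.012,0,0,-1],
    [0,-0.016,0,0,-1],
    [0,-0.02,0,0,-1],
    [0,-0.024,0,0,-1],
    [0,-0.024,0,0,-1],
  ],
)

```text
time: 11.25
eef_pos: [0.5491, 0.1598, 0.0184]
tcp_rot: [-0.178, 0.984, 0.001, 0.001]
contact_force: [-2.0, 4.6, 2.8]
opening: -0.003
finger_force: 2.4
```

Run:
```python
from h import *
im=snap('top','t4.png')
cv2.imwrite('pics/c4.png',cv2.resize(im[120:270,185:335],None,fx=4,fy=4,interpolation=cv2.INTER_CUBIC))
print(togo([*P,.015],20.6),ctrl.get_state()['eef_pos'])
```

```text
(array([  42.3, -289.3,    3.1]), np.float64(-0.1)) [0.5491111  0.15980717 0.01839741]
```

View pics/c4.png

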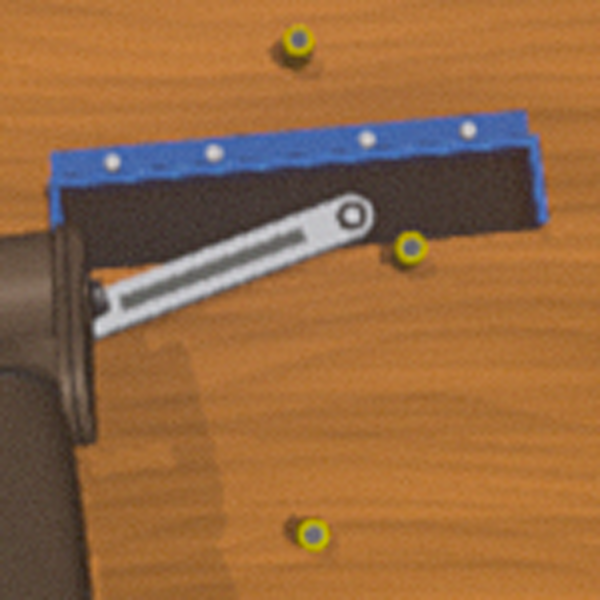

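B is at (352,215), level with the post and behind it, and the direction is unchanged. I'll push on by the rest, then back off.

send_rows(
  steps=[
    [0,-0.004,0,0,-1],
    [0,-0.008,0,0,-1],
    [0,-0.012,0,0,-1],
    [0,-0.016,0,0,-1],
    [0,-0.02,0,0,-1],
    [0,-0.024,0,0,-1],
    [0,-0.028,0,0,-1],
    [0,-0.032,0,0,-1],
    [0,-0.036,0,0,-1],
    [0,-0.036,0,0,-1],
    [0,-0.02,0,0,-1],
    [0,-0.015,-0.02,0,-1],
  ],
)

```text
time: 12.5
eef_pos: [0.5507, 0.1455, 0.0345]
tcp_rot: [-0.179, 0.984, -0.0, -0.003]
contact_force: [-0.0, 0.3, -0.5]
opening: -0.001
finger_force: 0.0
```

send_rows(
  steps=[
    [0,0,-0.04,0,-1],
    [0.04,0,-0.06,0,-1],
    [0.08,0,-0.06,0,-1],
    [0.08,0,-0.06,0,-1],
  ],
)

```text
time: 12.9
eef_pos: [0.4731, 0.1165, 0.0953]
tcp_rot: [-0.179, 0.984, -0.0, -0.003]
contact_force: [-0.0, -0.5, -0.7]
opening: 0.002
finger_force: 0.0
```

Run:
```python
from h import *
im=snap('top','t5.png')
cv2.imwrite('pics/c5.png',cv2.resize(im[120:270,185:335],None,fx=4,fy=4,interpolation=cv2.INTER_CUBIC))
```

```text
(no output)
```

View pics/c5.png

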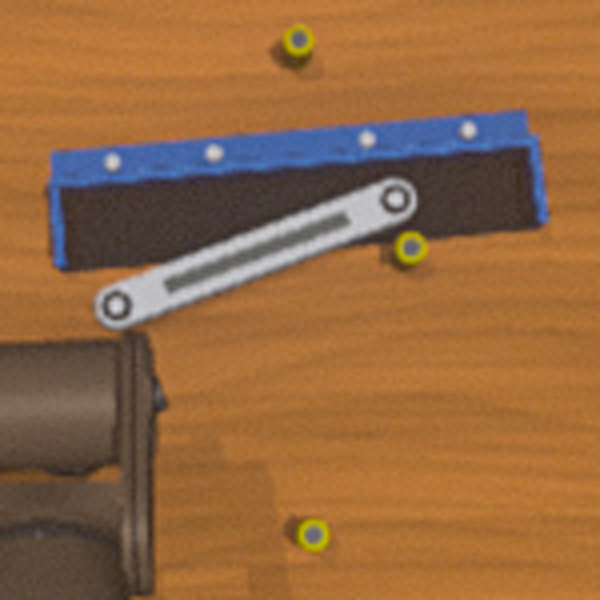

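B (396,199) is in behind the post and A (117,305) is still outside. Next I push end A in.

Run:
```python
from h import *
A,B,C,d,n,yaw=link([117,305],[396,199])
for s in (.085,.05):
  T=C+d*s-n*(.016+.011+.012)
  print(T,tobay(T),togo([*T,.015],yaw),'bayyaw',togo([*T,.015],4.5))
```

```text
A,B,C bay [[-58.0, 144.4], [5.4, -75.0], [-26.3, 34.7]] yaw 20.6 B from post n,t mm 41.9 7.1
[0.5461307  0.05489709] [[-87.39650286 105.52696212]] (array([-44.1, -82.6,  81.1]), np.float64(-0.0)) bayyaw (array([-44.1, -82.6,  81.1]), np.float64(16.1))
[0.5584303  0.02212942] [[-77.66856446  71.90602795]] (array([ -44.2, -117.6,   81.1]), np.float64(-0.0)) bayyaw (array([ -44.2, -117.6,   81.1]), np.float64(16.1))
```

Run:
```python
from h import *
A,B,C,d,n,yaw=link([117,305],[396,199])
T=C+d*.035-n*(.016+.011+.014)
print(T,togo([*T,.012],yaw))
Tc=C+d*.035-n*(.027); K=C-d*.164
tx=-n; ty=d
for a in (0,2,4,6,8,10,12,14,16):
    c,s=np.cos(np.radians(-a)),np.sin(np.radians(-a)); q=K+np.array([[c,-s],[s,c]])@(Tc-K)
    print(a,((q-T)@tx*1000).round(1),((q-T)@ty*1000).round(1))
```

```text
A,B,C bay [[-58.0, 144.4], [5.4, -75.0], [-26.3, 34.7]] yaw 20.6 B from post n,t mm 41.9 7.1
[0.56182911 0.0073833 ] (array([ -42.2, -132.6,   84.1]), np.float64(-0.0))
0 -14.0 0.0
2 -21.0 0.8
4 -27.9 1.4
6 -34.9 1.7
8 -42.0 1.8
10 -49.0 1.7
12 -56.0 1.3
14 -62.9 0.6
16 -69.9 -0.3
```

send_rows(
  steps=[
    [0,-0.05,0,0,1],
    [-0.01,-0.1,0,0,1],
    [-0.03,-0.133,0,0,1],
    [-0.042,-0.133,0.02,0,1],
    [-0.042,-0.133,0.05,0,1],
    [-0.042,-0.133,0.075,0,1],
    [-0.042,-0.133,0.083,0,1],
    [-0.042,-0.133,0.083,0,1],
  ],
)

```text
time: 13.75
eef_pos: [0.5645, 0.0075, 0.0127]
tcp_rot: [-0.179, 0.984, 0.0, -0.001]
contact_force: [-0.9, 0.2, -0.5]
opening: 1.001
finger_force: 0.0
```

send_rows(
  steps=[
    [-0.005,0,0,0,1],
    [-0.01,0,0,0,1],
    [-0.014,0,0,0,1],
    [-0.0175,0.001,0,1,1],
    [-0.021,0.001,0,2,1],
    [-0.0245,0.001,0,3,1],
    [-0.028,0.001,0,4,1],
    [-0.0315,0.002,0,5,1],
    [-0.035,0.002,0,6,1],
    [-0.0385,0.002,0,7,1],
    [-0.042,0.002,0,8,1],
    [-0.042,0.002,0,8,1],
  ],
)

```text
time: 14.95
eef_pos: [0.6032, 0.0239, 0.0154]
tcp_rot: [-0.109, 0.994, -0.0, -0.001]
contact_force: [-5.4, -0.7, 4.0]
opening: 0.996
finger_force: 2.5
```

Run:
```python
from h import *
im=snap('top','t6.png')
cv2.imwrite('pics/c6.png',cv2.resize(im[120:270,185:335],None,fx=4,fy=4,interpolation=cv2.INTER_CUBIC))
print(tobay(ctrl.get_state()['eef_pos']))
```

```text
[[-32.80643324  70.19646446]]
```

View pics/c6.png

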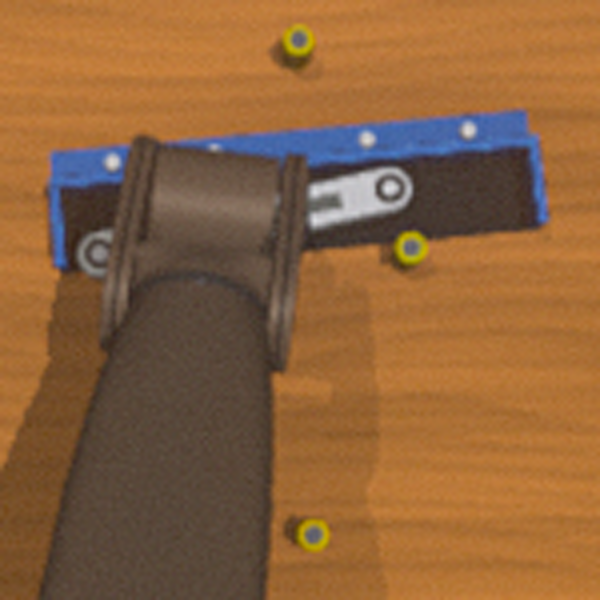

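B is at (391,187) and A at (98,254), just inside the left cheek line. I'll check the cheek clearance.

Run:
```python
from h import *
A,B,C,d,n,yaw=link([98,254],[391,187])
print(togo([*P,0],4.5))
```

```text
A,B,C bay [[-17.8, 155.8], [15.1, -72.1], [-1.4, 41.8]] yaw 12.7 B from post n,t mm 52.5 -0.2
(array([  25.1, -147.9,   15.5]), np.float64(8.0))
```

send_rows(
  steps=[
    [-0.0025,-0.001,0,1,1],
    [-0.005,-0.001,0,2,1],
    [-0.0075,-0.002,0,3,1],
    [-0.01,-0.003,0,4,1],
    [-0.0125,-0.003,0,5,1],
    [-0.015,-0.004,0,6,1],
    [-0.0175,-0.005,0,7,1],
    [-0.02,-0.005,0,8,1],
    [-0.022,-0.006,0,8,1],
    [-0.022,-0.006,0,8,1],
  ],
)

```text
time: 16.0
eef_pos: [0.6256, 0.0236, 0.0148]
tcp_rot: [-0.039, 0.999, 0.001, -0.002]
contact_force: [-5.2, 1.3, 2.7]
opening: 1.002
finger_force: 2.5
```

send_rows(
  steps=[
    [-0.001,0,0,0,1],
    [-0.002,0,0,0,1],
    [-0.003,0,0,0,1],
    [-0.003,0,0,0,1],
  ],
)

```text
time: 16.4
eef_pos: [0.6272, 0.0235, 0.0147]
tcp_rot: [-0.04, 0.999, 0.0, -0.003]
contact_force: [-8.4, 0.7, 5.4]
opening: 1.001
finger_force: 4.5
```

send_rows(
  steps=[
    [-0.001,0,0,0,1],
    [-0.002,0,0,0,1],
    [-0.003,0,0,0,1],
    [-0.003,0,0,0,1],
  ],
)

```text
time: 16.8
eef_pos: [0.6276, 0.0234, 0.0147]
tcp_rot: [-0.041, 0.999, 0.0, -0.007]
contact_force: [-16.5, -0.9, 11.8]
opening: 1.002
finger_force: 8.4
```

Run:
```python
from h import *
s=ctrl.get_state();print(tobay(s['eef_pos']),s['contact_force'],s['wrist_torque'])
```

```text
[[-8.58272903 67.82126026]] [-16.50527845  -0.91573451  11.8357703 ] [-0.11500048  2.44045276  0.19143255]
```

send_rows(
  steps=[
    [-0.0015,0,0,0,1],
    [-0.0015,0,0,0,1],
    [0.005,0,0,0,1],
    [0.02,0,0,0,1],
    [0.02,0,-0.03,0,1],
    [0.04,0,-0.07,0,-1],
    [0.08,0,-0.07,0,-1],
    [0.12,0,-0.07,0,-1],
    [0.15,0,-0.07,0,-1],
    [0.15,0,-0.07,0,-1],
  ],
)

```text
time: 17.8
eef_pos: [0.48, 0.0117, 0.084]
tcp_rot: [-0.039, 0.999, 0.0, -0.0]
contact_force: [0.3, 1.1, 0.2]
opening: 0.145
finger_force: 0.0
```

Run:
```python
from h import *
im=snap('top','t7.png')
cv2.imwrite('pics/c7.png',cv2.resize(im[120:270,185:335],None,fx=4,fy=4,interpolation=cv2.INTER_CUBIC))
```

```text
(no output)
```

View pics/c7.png

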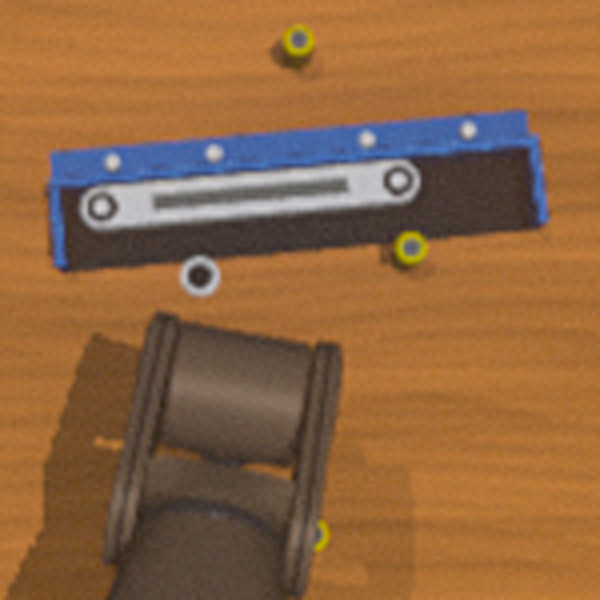

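The link lies in the bay along the fence, with A at (101,207) and B at (399,180). I'll measure the residual angle and then seat each end with a gentle press.

Run:
```python
from h import *
link([101,207],[399,180])
for y in (120,-22):
  T=tow([[-20,y]])[0]; print(y,togo([*T,.084],4.5),togo([*T,.015],4.5))
```

```text
A,B,C bay [[18.3, 150.8], [20.0, -78.8], [19.1, 36.0]] yaw 4.9 B from post n,t mm 56.8 -0.6
120 (array([-134.3,   52.7,    1.3]), np.float64(0.0)) (array([-134.1,   52.8,   70.3]), np.float64(0.0))
-22 (array([-134.1,  -89.3,    1.3]), np.float64(0.0)) (array([-133.9,  -89.2,   70.3]), np.float64(0.0))
```

send_rows(
  steps=[
    [-0.04,-0.03,0,0,-1],
    [-0.08,-0.06,0,0,-1],
    [-0.12,-0.089,0,0,-1],
    [-0.134,-0.089,0,0,-1],
    [-0.134,-0.089,0.03,0,-1],
    [-0.134,-0.089,0.055,0,-1],
    [-0.134,-0.089,0.068,0,-1],
    [-0.134,-0.089,0.068,0,-1],
    [-0.138,-0.089,0.068,0,-1],
    [-0.142,-0.089,0.068,0,-1],
    [-0.145,-0.089,0.068,0,-1],
    [-0.147,-0.089,0.068,0,-1],
  ],
)

```text
time: 19.05
eef_pos: [0.6355, -0.066, 0.0176]
tcp_rot: [-0.04, 0.999, -0.0, -0.002]
contact_force: [-9.2, -2.0, 7.8]
opening: 0.001
finger_force: 5.0
```

send_rows(
  steps=[
    [-0.001,0,0,0,-1],
    [-0.002,0,0,0,-1],
    [-0.002,0,0,0,-1],
  ],
)

```text
time: 19.35
eef_pos: [0.6354, -0.0659, 0.0172]
tcp_rot: [-0.04, 0.999, 0.0, -0.005]
contact_force: [-11.5, -1.4, 9.3]
opening: 0.002
finger_force: 6.0
```

send_rows(
  steps=[
    [0.006,0,0,0,-1],
    [0.02,0,0,0,-1],
    [0.025,0,-0.03,0,-1],
    [0.025,0.03,-0.06,0,-1],
    [0.025,0.07,-0.06,0,-1],
    [0.025,0.11,-0.06,0,-1],
    [0.02,0.142,-0.06,0,-1],
    [0.015,0.142,-0.04,0,-1],
    [0.015,0.142,-0.015,0,-1],
    [0.015,0.142,0,0,-1],
    [0.015,0.142,0,0,-1],
    [0.011,0.142,0,0,-1],
  ],
)

```text
time: 20.55
eef_pos: [0.6162, 0.0749, 0.0164]
tcp_rot: [-0.039, 0.999, 0.0, -0.0]
contact_force: [0.2, -0.9, -0.5]
opening: 0.001
finger_force: 0.0
```

send_rows(
  steps=[
    [-0.004,0,0,0,-1],
    [-0.008,0,0,0,-1],
    [-0.01,0,0,0,-1],
    [-0.012,0,0,0,-1],
    [-0.012,0,0,0,-1],
  ],
)

```text
time: 21.05
eef_pos: [0.6233, 0.0756, 0.0168]
tcp_rot: [-0.04, 0.999, -0.0, -0.008]
contact_force: [-16.4, -3.0, 12.7]
opening: 0.001
finger_force: 8.4
```

Run:
```python
from h import *
s=ctrl.get_state();print(tobay(s['eef_pos']),s['contact_force'],tobay([.6354,-.0659]))
```

```text
[[ -8.8405633  120.16883488]] [-16.44070345  -2.98332069  12.68673445] [[ -7.73917502 -21.81373759]]
```

send_rows(
  steps=[
    [0.006,0,0,0,-1],
    [0.02,0,0,0,-1],
    [0.025,0,-0.03,0,-1],
    [0.06,0,-0.07,0,-1],
    [0.1,0,-0.1,0,-1],
    [0.13,0,-0.12,0,-1],
    [0.13,0,-0.12,0,-1],
  ],
)

```text
time: 21.75
eef_pos: [0.4984, 0.0657, 0.1406]
tcp_rot: [-0.04, 0.999, -0.0, 0.004]
contact_force: [0.6, 0.4, 0.3]
opening: 0.001
finger_force: 0.0
```

Run:
```python
from h import *
a=cv2.imread('pics/t7.png');im=snap('top','t8.png');z=cv2.imread('pics/t0.png')
g=lambda i:cv2.cvtColor(i,cv2.COLOR_BGR2GRAY).astype(np.float32)
for nme,(x0,y0,x1,y1) in dict(A=(203,163,219,180),B=(277,157,293,173)).items():
    print(nme,'shift px vs t7',cv2.phaseCorrelate(g(a)[y0:y1,x0:x1].copy(),g(im)[y0:y1,x0:x1].copy()))
for nme,(x0,y0,x1,y1) in dict(jar=(100,200,138,235),socket=(358,215,385,242)).items():
    print(nme,'shift px vs start',cv2.phaseCorrelate(g(z)[y0:y1,x0:x1].copy(),g(im)[y0:y1,x0:x1].copy()))
# link far edge vs fence edge: fit lines on grey/blue transition columns
hsv=cv2.cvtColor(im,cv2.COLOR_BGR2HSV); b=cv2.resize(im,None,fx=4,fy=4,interpolation=cv2.INTER_CUBIC)
hb=cv2.cvtColor(b,cv2.COLOR_BGR2HSV)
link_m=(hb[...,1]<70)&(hb[...,2]>110)
for cx in range(850,1130,40):
    col=np.where(link_m[640:740,cx])[0]
    if len(col):
        col=col+640; p=plane('top',[[(cx+.5)/4-.5,(e+.5)/4-.5] for e in(col.min(),col.max())],.028)
        print(cx,tobay(p).round(1).tolist())
```

```text
A shift px vs t7 ((-0.027432744806835885, 0.022344737075753685), 1.0214517008927133)
B shift px vs t7 ((-0.007754405440600465, -0.13488955049248297), 0.9706150973215699)
jar shift px vs start ((0.052532952637324826, -0.02677001221455555), 1.030317755209075)
socket shift px vs start ((0.22036074945191864, 0.24551412813841544), 0.9133863373875455)
850 [[54.2, 141.1], [0.7, 145.2]]
890 [[36.8, 111.8], [1.2, 114.6]]
930 [[36.6, 81.0], [-27.6, 86.4]]
970 [[36.4, 50.3], [1.4, 53.3]]
1010 [[36.1, 19.4], [1.9, 22.5]]
1050 [[35.9, -11.4], [2.5, -8.3]]
1090 [[36.5, -42.4], [2.2, -39.1]]
```

```bash
python3 -c "
from plant import ctrl
print(ctrl.sign_off())"
```

```text
the job is handed in; nothing more can be done
None
```

The link lies against the bay's back fence to within about 1 mm along its length, as measured from the top camera. End B went in past the post first, then end A; the socket and jar show no visible movement, and the job was handed in at about 22 s.

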